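Sort the parts of a stripped mould into their trays

ROBOT

A 6-joint arm with a two-finger parallel gripper is mounted at the origin on the work surface. World frame = base frame: x ahead of the robot, y to its left, z up, the work surface at z = 0. Lengths are in m, angles in rad, forces in N, time in s.
With the tool pointing down it reaches from about 0.35 to 0.8 m from the base axis. Payload 7.3 kg.
Tool frame: the origin (TCP) lies between the finger pads; the fingertips stand 25 mm ahead of it and the grasp point (between the pads) lies 6 mm ahead of it (r.tip_extent is the distance from the TCP to the fingertips, in m); z points along the fingers, y is the line along which they close (so a half turn about z gives the same grasp; the last joint's range is limited). The gripper opens to 85 mm and grips with 20 to 120 N. Pads are 22 mm wide; open, the fingers measure 114 mm over their backs; the gripper's body (76 mm by 85 mm) begins 54 mm behind the grasp point. The pads swing forward as they close: fully open they stand 13 mm farther back than shut.
Start: joints at [1.084, 0.342, 1.524, -0, 1.275, -0.146], TCP at [0.175, 0.495, 0.256] pointing down, gripper open.
Joint ranges: [-2.53, 2.53], [-0.77, 2.02], [0.04, 2.7], [-1, 4.14], [0.28, 2.66], [-3.11, 3.11]. Speed limits (rad/s): [2.57, 2.57, 3.14, 3.14, 3.14, 3.14].

INTERFACE

Orientations are given as a unit quaternion [x, y, z, w].
In Python, from workcell import r, command_gripper, optics gives the robot as it stands. The module is installed in compiled form; this text tells all that it offers. Calls block until the motion is done:
- r.reach(position, orientation): joint-space move of the TCP to a pose.
- r.move_straight(position, orientation=None, speed=0.15, max_force=None): straight line of the TCP; orientation=None keeps the orientation; speed is the mean speed in m/s. With max_force (N) it stops when the force on the tool has changed by that much, and returns True; else False.
- r.movej(angles): joint-space move.
- command_gripper(opening, force=None): finger opening in m; force is the grip in N (None keeps the last); returns when the fingers have stopped.
- r.hold(seconds).
- r.solve_ik(position, orientation): joint angles nearest the present ones, or None.
- r.read_state(): the state.
- optics.get_image(name): name is "scene" or "side" or "wrist"; returns (picture, depth): 384x512x3 uint8, red, green, blue; 384x512 float32, m along the optical axis (not along the pixel's ray), 0 where there is no reading.
- optics.camera_model(name): a dict with "K" (3x3 intrinsics, pixels), "R" (3x3) and "t" (3): a world point X has camera coordinates R X + t; the wrist camera has in their place "tool_from_camera" (4x4, takes a point from camera to tool coordinates, whose origin is the TCP and whose axes are the flange's). Camera axes: x right, y down, z forward; pixel columns grow to the right and rows downward; lengths in m; the calibration is good to about 2 mm. A picture is of the moment at which its call begins: read the wrist's pose just before it. camera_model takes no time and is no camera call.
A pose or a line that the arm cannot do raises r.PlanningError and nothing moves.
- r.finish_job(): hands the job in; it is judged then, once.
The state is a dict: "time_s": time; "joint_positions": joint angles; "dq": joint speeds; "tau": joint torques, N m; "eef_pos": TCP position; "eef_rot": TCP orientation; "contact_force": force on the tool from outside, world axes, zero at the start; "torque": the same for the moment, N m; "grip_width": finger opening in m; "grip_force": force on a finger pad.
Only numpy, scipy, OpenCV 4.12 (cv2) and the standard library are available. Lean on these libraries where they do the work, as an engineer would, in place of code of your own. Each camera call takes 0.05 s, during which the arm holds its last target. There are 200 camera calls.

TASK

The injection mould has been stripped for service and its loose parts stand mixed on the bench. Sort them for washing: both steel guide pillars into the blue tray, both bronze guide bushes into the yellow tray and the dark locating ring into the green tray, each set down without dropping it, pillars and bushes upright on their flanged end just as they stand now and not touching each other, the ring flat on the tray floor. Do not shift the spray can that stands among them.

Things in the scene. Friction and masses are not known exactly. Their poses are not given: they have to be found in the camera images.
- pillar_a_mid (a point): Bright steel guide pillar standing on its head: plain round shank 24 mm in diameter with dark oil grooves, 92 mm tall in all, on a head 32 mm in diameter and 8 mm thick at the bottom; about 0.34 kg. This point is its centre, 46 mm above its underside; z runs up the shank. The two pillars are alike.
- pillar_b_mid (a point): Bright steel guide pillar standing on its head: plain round shank 24 mm in diameter with dark oil grooves, 92 mm tall in all, on a head 32 mm in diameter and 8 mm thick at the bottom; about 0.34 kg. This point is its centre, 46 mm above its underside; z runs up the shank. The two pillars are alike.
- bush_a_mid (a point): Bronze-coloured guide bush standing on its flange: a tube 36 mm outside and 24 mm inside, 44 mm tall in all, on a flange 44 mm in diameter and 8 mm thick at the bottom; about 0.21 kg. This point is its centre, 22 mm above its underside; z runs up its axis. The two bushes are alike.
- bush_b_mid (a point): Bronze-coloured guide bush standing on its flange: a tube 36 mm outside and 24 mm inside, 44 mm tall in all, on a flange 44 mm in diameter and 8 mm thick at the bottom; about 0.21 kg. This point is its centre, 22 mm above its underside; z runs up its axis. The two bushes are alike.
- locating_ring_mid (a point): Dark steel locating ring lying flat: 60 mm outside, 36 mm bore, 15 mm thick, with two small screw holes; about 0.20 kg. This point is its centre, 7.5 mm above its underside; z is its axis.
- tray_blue: Shallow blue tray, fixed to the bench: 130 mm (its x) by 180 mm (its y) outside, 20 mm high, walls 4 mm thick, inside 122 by 172 mm with a thin white ribbed mat. Origin: centre of its underside; the inner floor lies 4 mm above that.
- tray_yellow: Shallow yellow tray, fixed to the bench: 130 mm (its x) by 180 mm (its y) outside, 20 mm high, walls 4 mm thick, inside 122 by 172 mm with a thin white ribbed mat. Origin: centre of its underside; the inner floor lies 4 mm above that.
- tray_green: Shallow green tray, fixed to the bench: 130 mm (its x) by 180 mm (its y) outside, 20 mm high, walls 4 mm thick, inside 122 by 172 mm with a thin white ribbed mat. Origin: centre of its underside; the inner floor lies 4 mm above that.
- spray_can_mid (a point): Black spray can with a white band and a white cap, 52 mm in diameter and 150 mm tall, standing loose somewhere among the parts, at least 90 mm from the axis of any of them; to be left alone. This point is its centre, 75 mm above the bench.
Mind the look-alikes: they are no part of the job. What is shaped like the part that bears pillar_b_mid but orange or turquoise is not meant.

How it is judged:
By the outcome, as a careful person would: the job done as asked, in the order asked, and still so for the second after the job is handed in, with the robot touching nothing.
It also fails if it takes over 136 s, if anything falls off the work surface, if the arm or the gripper's body presses on something with over 40 N, if the wrist force passes 120 N, or if a joint passes its speed limit or range.

## Working session

There is one attempt and no reset: what is moved stays moved. The work goes in short steps, each a Python script; the robot and the scene stay as the last script left them, time stands still between calls to the robot, and variables do not carry over. Pictures are saved under pics/ and viewed, at most 14 in all, crops included, and the job is handed in when it is done.

```bash
mkdir -p pics
python3 - <<'E'
from workcell import r, optics
import numpy as np, cv2
for n in ("scene","side"):
    p,d=optics.get_image(n); np.savez(f"{n}.npz",p=p,d=d)
    m=optics.camera_model(n); np.savez(f"{n}_m.npz",**{k:m[k] for k in("K","R","t")})
    cv2.imwrite(f"pics/{n}.png",cv2.resize(p[:,:,::-1],(800,600),interpolation=cv2.INTER_CUBIC))
    print(n,m)
print(r.read_state())
E
```

```text
scene {'K': array([[347.85339716,   0.        , 255.4977642 ],
       [  0.        , 347.85339716, 196.15837664],
       [  0.        ,   0.        ,   1.        ]]), 'R': array([[-0.50200873,  0.86473996,  0.01456126],
       [ 0.49711694,  0.30228749, -0.81332467],
       [-0.70771604, -0.40105744, -0.58162784]]), 't': array([ 0.235629  , -0.19815508,  1.33184728])}
side {'K': array([[476.34462343,   0.        , 254.83475581],
       [  0.        , 476.34462343, 196.70887822],
       [  0.        ,   0.        ,   1.        ]]), 'R': array([[ 0.95790696, -0.28676417, -0.0134377 ],
       [-0.22133315, -0.70791114, -0.67072607],
       [ 0.1828275 ,  0.64546738, -0.74158342]]), 't': array([-0.48540527,  0.193979  ,  1.28800333])}
{'time_s': 0.1, 'joint_positions': array([ 1.08400584e+00,  3.42640547e-01,  1.52491645e+00, -6.12377935e-06,
        1.27539648e+00, -1.45976887e-01]), 'dq': array([-3.51242983e-04, -1.43789224e-03, -3.55718272e-03, -5.85087528e-05,
        2.01409202e-04,  6.08105109e-04]), 'tau': array([ 7.45980378e-04, -4.34448409e+01, -2.46490806e+01, -2.15961154e-04,
        4.67514750e-03,  9.46441560e-06]), 'eef_pos': array([0.17530103, 0.49452825, 0.25570368]), 'eef_rot': array([ 1.69582350e-01,  9.85515786e-01, -6.47554393e-04, -2.08915226e-04]), 'contact_force': array([-0.00112976,  0.55352897,  0.01160641]), 'torque': array([ 0.00767328,  0.03071318, -0.01444338]), 'grip_force': 0.0, 'grip_width': 0.08553030738784362}
```

View pics/scene.png

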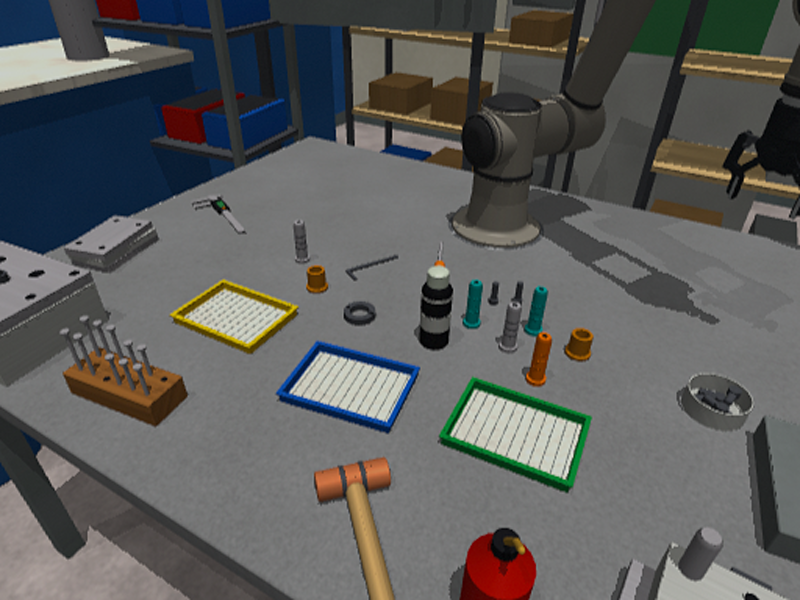

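View pics/side.png

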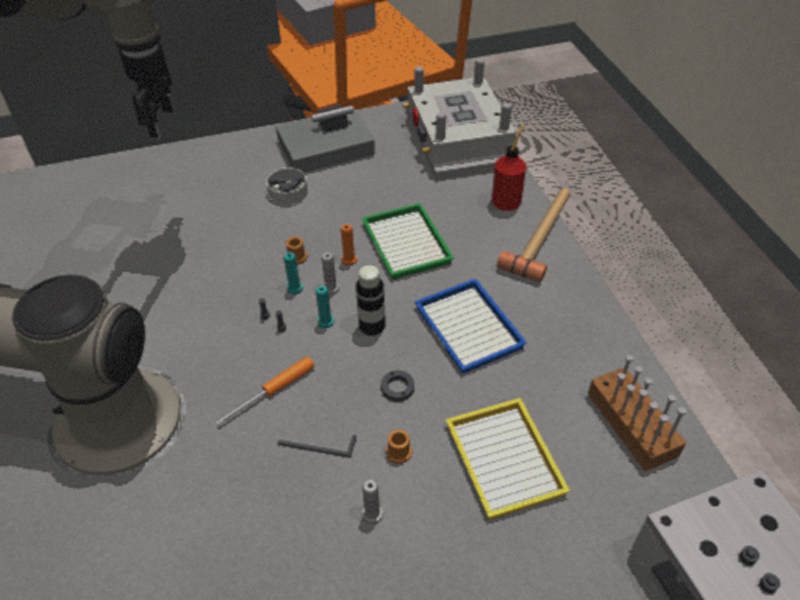

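Candidates (800-px scene picture): steel pillars (301,240) and (511,326). The look-alikes to leave are turquoise (474,303) and (538,308), and orange (541,357). Bushes are at (317,279) and (580,344), the ring at (360,313), the can at (436,308).

```bash
cat > meas.py <<'E'
import numpy as np, cv2
from scipy.optimize import least_squares
def cloud(n):
    f=np.load(n+".npz"); m=np.load(n+"_m.npz"); d=f["d"]; K=m["K"]
    v,u=np.indices(d.shape); ok=d>0
    c=np.stack([(u-K[0,2])/K[0,0]*d,(v-K[1,2])/K[1,1]*d,d],-1)
    return (c-m["t"])@m["R"], f["p"], ok
C={n:cloud(n) for n in("scene","side")}
def fit(P,rad,c0):
    s=least_squares(lambda c:np.hypot(P[:,0]-c[0],P[:,1]-c[1])-rad,c0,loss="soft_l1",f_scale=.002)
    return s.x, np.sqrt(np.mean(s.fun**2))
E
python3 - <<'E'
from meas import *
# seeds: 800px pictures
S={"pa":((300,240),(371,497),.012,.015,.085),"pb":((511,322),(329,270),.012,.015,.085),
"ba":((317,281),(399,450),.018,.012,.038),"bb":((580,347),(296,252),.018,.012,.038),
"can":((435,310),(371,310),.026,.01,.11),
"t1":((474,303),(292,272),.012,.015,.085),"t2":((538,310),(324,305),.012,.015,.085),"or":((541,357),(347,244),.012,.015,.085)}
for k,(a,b,rad,z0,z1) in S.items():
    for n,s in (("scene",a),("side",b)):
        X,p,ok=C[n]; x=X[int(s[1]*.64),int(s[0]*.64)]
        m=ok&(np.hypot(X[...,0]-x[0],X[...,1]-x[1])<2*rad+.006)&(X[...,2]>z0)&(X[...,2]<z1)
        P=X[m]
        cam=-np.load(n+"_m.npz")["R"].T@np.load(n+"_m.npz")["t"]; e=x[:2]-cam[:2]; c0=x[:2]+rad*e/np.linalg.norm(e)
        c,rm=fit(P,rad,c0); top=X[ok&(np.hypot(X[...,0]-c[0],X[...,1]-c[1])<rad)][:,2].max()
        print(k,n,c.round(4),"rms",rm.round(4),len(P),"top",top.round(3),"seed",x.round(3))
for n,(u,v) in (("scene",(360,313)),("side",(397,385))):
    X,p,ok=C[n]; x=X[int(v*.64),int(u*.64)]
    m=ok&(np.hypot(X[...,0]-x[0],X[...,1]-x[1])<.05)&(X[...,2]>.011)&(X[...,2]<.02)
    P=X[m][:,:2]; c,R=cv2.minEnclosingCircle(P.astype(np.float32)); print("ring",n,np.round(c,4),R,np.median(X[m][:,2]),len(P))
# trays
for col,seeds in (("blue",((348,385),(470,325))),("yellow",((235,315),(507,458))),("green",((515,432),(407,240)))):
    for n,s in zip(("scene","side"),seeds):
        X,p,ok=C[n]; x=X[int(s[1]*.64),int(s[0]*.64)]
        q=p.astype(int); R,G,B=q[...,0],q[...,1],q[...,2]
        cm={"blue":(B>R+40)&(B>G+25),"yellow":(R>B+50)&(G>B+40),"green":(G>R+30)&(G>B+20)}[col]
        m=ok&cm&(np.hypot(X[...,0]-x[0],X[...,1]-x[1])<.14)&(X[...,2]>.014)&(X[...,2]<.026)
        c=cv2.minAreaRect(X[m][:,:2].astype(np.float32)); print(col,n,np.round(c[0],4),np.round(c[1],3),round(c[2],1),m.sum(),"z",np.median(X[m][:,2]).round(3))
        b=cv2.boxPoints(c); print(b.round(3).tolist())
p=C["scene"][1][130:270,170:400,::-1]; cv2.imwrite("pics/crop.png",cv2.resize(p,None,fx=3.4,fy=3.4,interpolation=cv2.INTER_CUBIC))
E
```

```text
pa scene [ 0.3748 -0.3007] rms 0.0017 136 top 0.093 seed [ 0.383 -0.293  0.056]
pa side [ 0.3735 -0.2991] rms 0.0009 147 top 0.096 seed [ 0.372 -0.31   0.075]
pb scene [0.4238 0.1928] rms 0.0011 197 top 0.092 seed [0.435 0.195 0.063]
pb side [0.4227 0.1948] rms 0.0021 127 top 0.098 seed [0.422 0.184 0.067]
ba scene [ 0.4461 -0.2064] rms 0.0026 93 top 0.045 seed [ 0.46  -0.196  0.03 ]
ba side [ 0.4446 -0.2064] rms 0.0036 121 top 0.049 seed [ 0.441 -0.221  0.034]
bb scene [0.3769 0.3025] rms 0.0028 140 top 0.044 seed [0.395 0.307 0.029]
bb side [0.3752 0.3038] rms 0.003 67 top 0.05 seed [0.374 0.288 0.032]
can scene [0.4765 0.074 ] rms 0.0011 588 top 0.15 seed [0.501 0.084 0.088]
can side [0.4752 0.076 ] rms 0.0015 409 top 0.156 seed [0.47  0.049 0.077]
t1 scene [0.3941 0.1101] rms 0.0011 177 top 0.092 seed [0.407 0.115 0.059]
t1 side [0.3531 0.2175] rms 0.0018 126 top 0.099 seed [0.352 0.208 0.056]
t2 scene [0.3547 0.2156] rms 0.0012 187 top 0.092 seed [0.367 0.22  0.056]
t2 side [0.3926 0.1119] rms 0.0016 129 top 0.096 seed [0.393 0.1   0.062]
or scene [0.4786 0.2616] rms 0.001 219 t
[... 923 characters left out ...]
29, -0.17299999296665192]]
yellow side [ 0.6065 -0.269 ] [0.14 0.19] 1.6 793 z 0.021
[[0.5339999794960022, -0.17599999904632568], [0.5389999747276306, -0.3659999966621399], [0.6790000200271606, -0.3619999885559082], [0.6740000247955322, -0.1720000058412552]]
green scene [0.6073 0.2744] [0.14  0.187] 4.0 920 z 0.018
[[0.531000018119812, 0.3630000054836273], [0.5440000295639038, 0.17599999904632568], [0.6840000152587891, 0.1860000044107437], [0.6710000038146973, 0.37299999594688416]]
green side [0.6052 0.2755] [0.14  0.191] 3.8 389 z 0.021
[[0.5289999842643738, 0.3659999966621399], [0.5419999957084656, 0.17599999904632568], [0.6809999942779541, 0.1850000023841858], [0.6690000295639038, 0.375]]
```

View pics/crop.png

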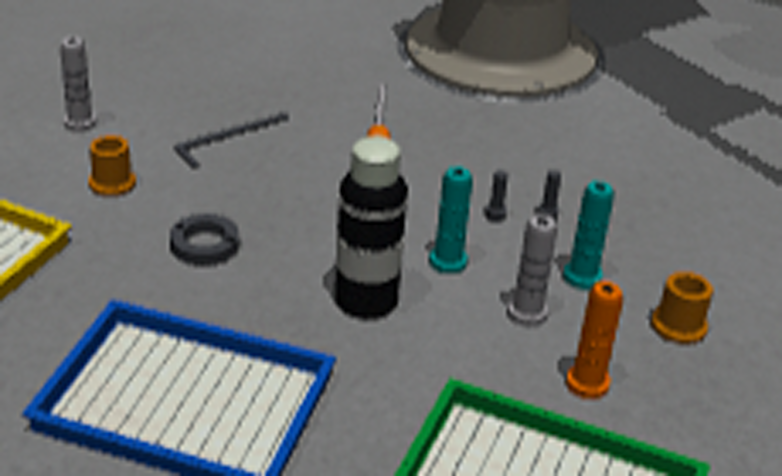

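The crop confirms it: grey steel pillars at crop pixels (78,85) and (533,270), with turquoise at (452,220) and (595,235) and orange at (597,340) left out. The heights (92, 44 and 15 mm, can 150 mm) and tray sizes match the description. I'll start with pillar b.

```bash
cat > job.py <<'E'
from workcell import r, command_gripper, optics
import numpy as np
from scipy.spatial.transform import Rotation as Ro
ZT=.27
def quat(a):
    y=np.array([np.cos(a),np.sin(a),0]); z=np.array([0,0,-1.])
    return Ro.from_matrix(np.stack([np.cross(y,z),y,z],1)).as_quat()
def best(xy,deg,z=ZT):
    c=[]
    for k in(-1,0,1):
        q=quat(np.deg2rad(deg+180*k)); s=r.solve_ik([*xy,z],q)
        if s is not None: c.append((abs(s[5]),list(q)))
    return min(c,key=lambda t:t[0])[1]
def move(src,sdeg,dst,ddeg,h,opening,rel,force=60):
    """h: grasp point height above the part's underside; tray floor at 4 mm"""
    q=best(src,sdeg); r.reach([*src,ZT],q); command_gripper(opening,force)
    zg=h+.006
    r.move_straight([*src,zg+.05],speed=.25)
    if r.move_straight([*src,zg],speed=.08,max_force=12): print("touched going down!",r.read_state()["eef_pos"]); return
    command_gripper(0,force); s=r.read_state(); print("grip",s["grip_width"],s["grip_force"])
    r.move_straight([*src,ZT],speed=.2)
    q=best(dst,ddeg); r.reach([*dst,ZT],q)
    r.move_straight([*dst,zg+.030],speed=.2); r.hold(.2)
    hit=r.move_straight([*dst,zg-.002],speed=.02,max_force=4)
    s=r.read_state(); print("set",hit,"underside z",s["eef_pos"][2]-zg,"grip",s["grip_width"],s["contact_force"].round(1))
    command_gripper(rel,force); r.move_straight([*dst,ZT-.05],speed=.2); print("t",r.read_state()["time_s"])
E
python3 - <<'E'
from job import *
print(r.tip_extent)
move((.4233,.1938),17,(.644,.055),9.6,.056,.055,.05)
E
```

```text
0.025
grip 0.02250392616101496 58.80414962768555
set True underside z 0.004636457429305088 grip 0.02244053014274196 [-0.3 -0.1  6.3]
t 9.8083
```

Run:
```python
from job import *
import cv2
move((.374,-.300),0,(.658,-.024),9.6,.056,.055,.05)
move((.4453,-.2064),0,(.608,-.31),1.7,.033,.065,.055)
p,d=optics.get_image("side"); np.savez("side.npz",p=p,d=d)
cv2.imwrite("pics/side2.png",cv2.resize(p[:,:,::-1],(800,600),interpolation=cv2.INTER_CUBIC))
```

```text
grip 0.02275544458087089 58.750101774930954
set True underside z 0.004666855930242159 grip 0.022889880179000507 [-1.1 -0.3  4.9]
t 19.9833
grip 0.034339973323836266 59.86523889005184
set True underside z 0.004883456646520991 grip 0.03400246992025579 [-0.7  0.5  4.5]
t 29.3917
```

View pics/side2.png

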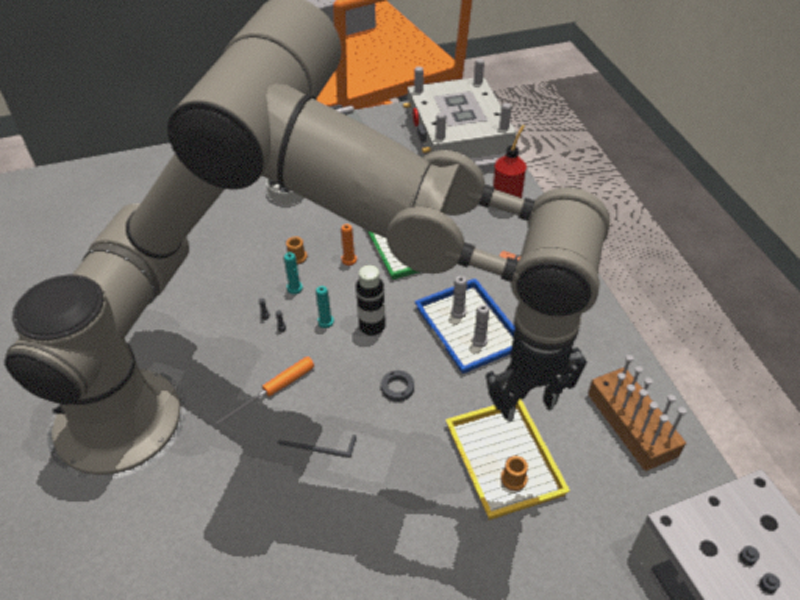

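The side picture shows both pillars upright in blue at (459,297) and (481,325), and bush a upright in yellow at (515,472). The can is still at (371,300). Next are bush b and then the ring.

Run:
```python
from job import *
import cv2
move((.376,.303),30,(.606,-.23),1.7,.033,.065,.055)
move((.4816,-.080),0,(.606,.275),94,.023,.085,.08)
r.move_straight([.45,.35,.27],speed=.25); r.reach([.175,.495,.256],[.16958,.98552,0,0])
for n in("scene","side"):
    p,d=optics.get_image(n); np.savez(n+".npz",p=p,d=d)
    cv2.imwrite(f"pics/{n}3.png",cv2.resize(p[:,:,::-1],(800,600),interpolation=cv2.INTER_CUBIC))
```

```text
grip 0.03502726629934087 59.16737859137356
set True underside z 0.004943934542203675 grip 0.03501145449678267 [-0.1  0.2  4.5]
t 41.35
grip 0.05614272530537929 60.81701271235943
set True underside z 0.005585061885492779 grip 0.056407646949461064 [-0.1  0.1  4.1]
t 51.4083
```

View pics/side3.png

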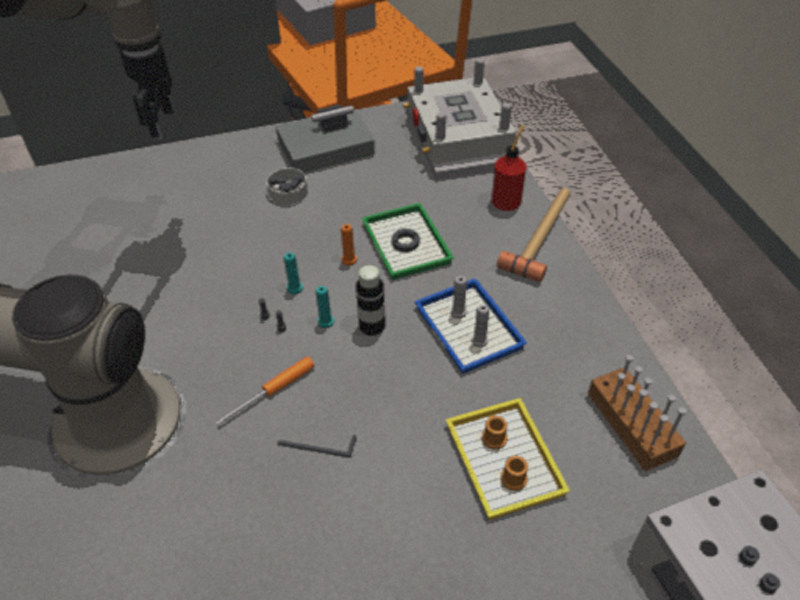

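View pics/scene3.png

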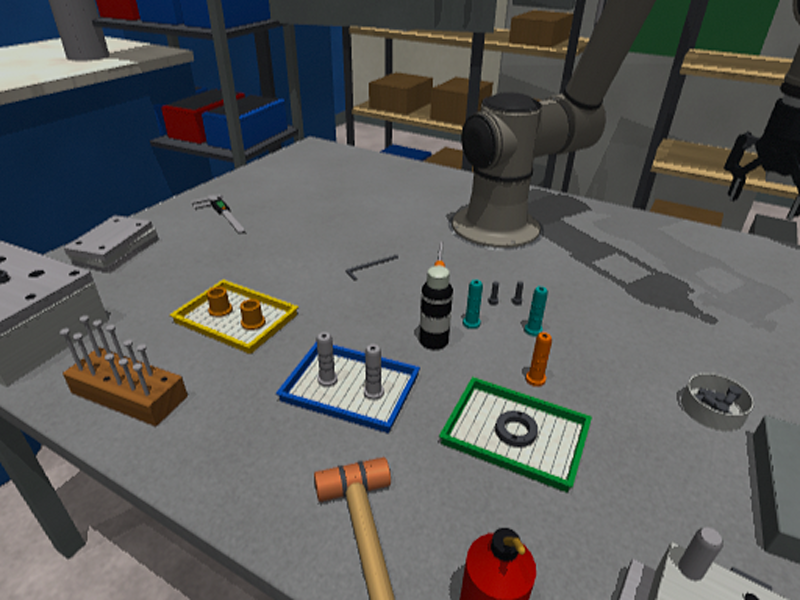

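Both pictures show every part where it belongs. In the scene view the pillars are at (326,360) and (373,372), the bushes at (218,302) and (252,313), and the ring flat at (517,428). The can (436,308) and the look-alikes haven't moved.

```bash
python3 -c "
from workcell import r
print(r.finish_job())"
```

```text
the job is handed in; nothing more can be done
None
```

The job is handed in: both pillars stand upright in the blue tray, both bushes upright in the yellow tray, the ring lies flat in the green tray, and the spray can and look-alikes were not moved.

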